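# Ready the cutting bench: press lamp, extractor and laser caps in order

### The job

Get the cutting bench ready by pressing three caps fully down with the fingertips, lightly and in this order: first the orange cap on the work lamp, then the blue cap on the dust extractor's white start box, then the green cap on the laser level; each cap stays down by itself. Only press: do not grasp, lift, tip or push any of the units out of place. Do not touch the red emergency stop on the yellow box, and leave everything else on the bench where it is.

Things in the scene. Friction and masses are not known exactly. Their poses are not given: they have to be found in the camera images.
- lamp_cap_top (a point): centre of the flat top of the orange cap, 32 mm across; moves with the cap. Fully out it is 74 mm above the table, fully in 8 mm lower. The cap stands vertical at the middle of its unit, on a collar 44 mm across.
- lamp_cap (a joint): how far the orange cap of the work lamp is pressed in (m). It slides 8 mm straight down (joint value 0 = fully out, 0.008 = fully in), needs about 3 N all the way, does not spring back and stays where it is left; it starts 0 to 1.5 mm in. Once it is at its stop, the cap's top gives another 5 mm on a cushion spring (4 N at first, 1.5 N more per mm) and comes back up by that much when let go. Fully in and let go, the top is 6 mm above the collar.
- lamp: cordless work lamp: loose dark box 64 x 78 mm, 60 mm high to its collar, about 0.55 kg, with a pale lens on one side and an orange cap on top; origin at the centre of its underside, z up, lens towards its own +x
- extractor_cap_top (a point): centre of the flat top of the blue cap, 32 mm across; moves with the cap. Fully out it is 60 mm above the table, fully in 8 mm lower. The cap stands vertical at the middle of its unit, on a collar 44 mm across.
- extractor_cap (a joint): how far the blue cap of the extractor's start box is pressed in (m). It slides 8 mm straight down (joint value 0 = fully out, 0.008 = fully in), needs about 3 N all the way, does not spring back and stays where it is left; it starts 0 to 1.5 mm in. Once it is at its stop, the cap's top gives another 5 mm on a cushion spring (4 N at first, 1.5 N more per mm) and comes back up by that much when let go. Fully in and let go, the top is 6 mm above the collar.
- extractor: start box of the dust extractor: white box 74 x 74 mm, 46 mm high to its collar, fixed to the table, blue cap on top; origin at the centre of its underside, z up
- laser_cap_top (a point): centre of the flat top of the green cap, 32 mm across; moves with the cap. Fully out it is 96 mm above the table, fully in 8 mm lower. The cap stands vertical at the middle of its unit, on a collar 44 mm across.
- laser_cap (a joint): how far the green cap of the laser level is pressed in (m). It slides 8 mm straight down (joint value 0 = fully out, 0.008 = fully in), needs about 3 N all the way, does not spring back and stays where it is left; it starts 0 to 1.5 mm in. Once it is at its stop, the cap's top gives another 5 mm on a cushion spring (4 N at first, 1.5 N more per mm) and comes back up by that much when let go. Fully in and let go, the top is 6 mm above the collar.
- laser: laser level: loose grey tower 60 x 56 mm on a 66 x 66 mm foot, 82 mm high to its collar, about 0.6 kg, green window on one side, green cap on top; origin at the centre of its underside, z up, window towards its own +x
- estop_cap_top (a point): centre of the flat top of the red cap, 38 mm across; moves with the cap. Fully out it is 66 mm above the table, fully in 8 mm lower. The cap stands vertical at the middle of its unit, on a collar 44 mm across. Not to be touched.
- estop_cap (a joint): how far the red emergency-stop cap is pressed in (m); must stay out. It works like the other caps.
- estop: emergency stop: yellow box 70 x 70 mm, 52 mm high to its collar, fixed to the table, red cap on top; origin at the centre of its underside, z up; leave alone
- tape_roll_mid (a point): loose roll of orange tape lying flat, 96 mm across, 36 mm high; point at its centre half-way up; leave alone
- battery_mid (a point): loose grey tool battery, 84 x 58 mm, 60 mm high; point at its centre half-way up; leave alone
- glue_jar_mid (a point): loose white glue jar, 64 mm across, 75 mm high; point at its centre half-way up; leave alone
- screwdriver_grip (a point): loose screwdriver lying beyond the units; point on its handle; leave alone
- wrench_grip (a point): loose wrench lying beyond the units; point on its handle; leave alone
- tape_measure_mid (a point): loose grey tape measure, 66 x 36 mm, 62 mm high, beyond the units; point at its centre; leave alone

How it is judged:
On the way, in this order (a step that is already met when the one before it is completed fails the run):
1. the orange cap on the work lamp is pressed in (value of joint lamp_cap above 0.006 m), for 0.1 s.
2. the blue cap on the extractor's start box is pressed in (value of joint extractor_cap above 0.006 m), for 0.1 s.
3. the green cap on the laser level is pressed in (value of joint laser_cap above 0.006 m), for 0.1 s.
At the end, for the whole second after the job is handed in: The orange, blue and green caps are each at least 6 of their 8 mm down, the red cap is out (under 2 mm), the lamp and the laser level stand upright at rest within 20 mm of where they began, and no other loose thing has moved more than 20 mm (value of joint each of lamp_cap, extractor_cap, laser_cap above 0.006 m and value of joint estop_cap below 0.002 m and distance of each of lamp, laser, tape_roll_mid, battery_mid, glue_jar_mid, screwdriver_grip, wrench_grip, tape_measure_mid from where it was at the start of the episode below 0.02 m and angle between each of lamp, laser's own z axis and vertical below 0.05 rad and linear speed of each of lamp, laser below 0.02 m/s); the robot touches nothing.
It fails at once if a unit is pressed hard (over 20 N) (contact force between any of the fingers, the arm and lamp above 20 N or contact force between any of the fingers, the arm and extractor above 20 N or contact force between any of the fingers, the arm and laser above 20 N).
It fails at once if the work lamp is lifted, tipped or pushed out of place (over 20 mm, or 0.15 rad) (distance of lamp from where it was at the start of the episode above 0.02 m or height (world z) of lamp above 0.006 m or angle between lamp's own z axis and vertical above 0.15 rad).
It fails at once if the laser level is lifted, tipped or pushed out of place (over 20 mm, or 0.15 rad) (distance of laser from where it was at the start of the episode above 0.02 m or height (world z) of laser above 0.006 m or angle between laser's own z axis and vertical above 0.15 rad).
It fails at once if the red emergency stop is touched (contact force between any of the fingers, the arm and estop above 0.5 N).
It fails at once if another thing on the bench is moved by more than 20 mm (distance of any of tape_roll_mid, battery_mid, glue_jar_mid, screwdriver_grip, wrench_grip, tape_measure_mid from where it was at the start of the episode above 0.02 m).
It also fails if it takes over 56 s, if anything falls off the work surface, if the arm or the gripper's body presses on something with over 40 N, if the wrist force passes 120 N, or if a joint passes its speed limit or range.

### The arm

A 7-joint arm with a two-finger parallel gripper is mounted at the origin on the work surface. World frame = base frame: x ahead of the robot, y to its left, z up, the work surface at z = 0. Lengths are in m, angles in rad, forces in N, time in s.
With the tool pointing down it reaches from about 0.425 to 0.8 m from the base axis. Payload 8.3 kg.
Tool frame: the origin (TCP) lies at the very end of the fingers, on their centre line; the grasp point (between the pads) lies 19 mm behind it; z points along the fingers, x is the direction in which the jaws open and shut, and the axes are right-handed (so a half turn about z gives the same grasp; the last joint's range is limited). The gripper opens to 85 mm and grips with 20 to 120 N. Pads are 22 mm wide; open, the fingers measure 114 mm over their backs; the gripper's body (76 mm by 85 mm) begins 54 mm behind the grasp point. The pads swing forward as they close: fully open they stand 13 mm farther back than shut.
Start: joints at [1.209, 0.383, 0.016, 1.37, -0.006, 1.388, -0.046], TCP at [0.184, -0.597, 0.231] pointing down, gripper open.
Joint ranges: [-2.95, 2.95], [-0.25, 2.06], [-1.52, 1.56], [0.18, 2.33], [-1.44, 4.58], [0.02, 2.06], [-3.01, 3.01]. Speed limits (rad/s): [2.39, 2.39, 3.01, 3.01, 3.14, 3.14, 3.14].

### API

Orientations are given as a rotation vector (axis times angle).
In Python, from station import * gives the robot as it stands. The module is installed in compiled form; this text tells all that it offers.
- The arm moves only by the tool step_arm, never from a script. Its argument "targets" is a list of rows, each an object of numbers: "dx", "dy", "dz": the shift along the tool's x, y, z each as a share of 15 cm, from -1 to 1; "rx", "ry", "rz": the turn, a rotation vector about the tool's x, y, z each as a share of 0.5 rad, from -1 to 1; "grip": the opening, from 0 (shut) to 1 (fully open). A call has 1 to 8 rows; each row is the pose to reach, as a shift and turn from the pose measured when the call began, along the tool's axes at that moment; what a row does not reach only later rows make up. A row lasts 1/12 s, in which the tool goes at most 41.7 mm and 7.16 degrees, less where a joint would pass 70% of its speed; a pose out of reach is approached as far as the arm can. A call with a number of a shift or a turn outside -1 to 1 is refused whole. A call with a gripper value outside its range is refused whole. The fingers move at their own pace and stop on an object; the grip force is fixed at half the most. Time passes only in rows, so rows that repeat a pose let the fingers close. It gives the time, the measured TCP pose, the force and the opening at its end, in the units of the state.
- sense(): the state, without advancing time (a new reading comes with each control period).
- camera(name): name is "side" or "top"; returns a dict with "pixels" (480x640x3 uint8, blue, green, red), "depth" (480x640 float32, m along the optical axis (not along the pixel's ray), 0 where there is no reading), "K" (3x3 intrinsics, pixels), "k1" (the pictures are not rectified: a ray, as slopes to the right and down, at radius r is drawn at 1 + k1 r^2 times it, then the intrinsics apply), "extrinsics" (4x4, takes a point from camera to world coordinates). Camera axes: x right, y down, z forward; pixel columns grow to the right and rows downward; lengths in m; the calibration is good to about 2 mm. A picture is of the moment at which its call begins.
- close_job(): hands the job in, once; it reports no verdict.
The state is a dict: "time": time; "joints": joint angles; "qd": joint speeds; "joint_torque": joint torques, N m; "position": TCP position; "tool_rot": TCP orientation; "ft_force": force on the tool from outside, world axes, zero at the start; "wrist_torque": the same for the moment, N m; "opening": finger opening in m.
Only numpy, scipy, OpenCV 4.12 (cv2) and the standard library are available. Lean on these libraries where they do the work, as an engineer would, in place of code of your own. Each camera call takes 0.05 s, during which the arm holds its last target.

## Working session

There is one attempt and no reset: what is moved stays moved. The work goes in short steps, Python scripts to look and compute and a tool call to move; the robot and the scene stay as the last step left them, time stands still between calls to the robot, and variables do not carry over. Pictures are saved under pics/ and viewed, and the job is handed in when it is done.

Besides the shell and the picture viewer there is one more tool, called as a command line: name --argument value ..., lists and objects as JSON in quotes. step_arm: Moves the arm, as the interface text tells. Its arguments: {"type":"object","properties":{"targets":{"type":"array","items":{"type":"object","properties":{"dx":{"type":"number","minimum":-1,"maximum":1},"dy":{"type":"number","minimum":-1,"maximum":1},"dz":{"type":"number","minimum":-1,"maximum":1},"rx":{"type":"number","minimum":-1,"maximum":1},"ry":{"type":"number","minimum":-1,"maximum":1},"rz":{"type":"number","minimum":-1,"maximum":1},"grip":{"type":"number"}}}}},"required":["targets"]}

```bash
mkdir -p pics
python3 - <<'E'
from station import *
import cv2,numpy as np
s=sense(); print(s)
for n in("top","side"):
    c=camera(n); cv2.imwrite(f"pics/{n}0.png",c["pixels"]); np.savez(f"{n}0.npz",**c)
    print(n,c["K"],c["k1"],c["extrinsics"])
E
```

```text
{'time': 0.0, 'joints': array([ 1.20911403,  0.38422098,  0.01638895,  1.37113753, -0.00630863,
        1.38819906, -0.04651104]), 'qd': array([ 0.00022075,  0.00055303,  0.00050271,  0.00210637,  0.00037481,
        0.00243707, -0.00114049]), 'joint_torque': array([ 1.92886910e-04, -6.27599430e+01,  8.44508763e-01, -3.71818078e+01,
        1.64694269e-02,  1.44321608e-02, -6.30984255e-05]), 'position': array([ 0.18385651, -0.59682829,  0.23029722]), 'tool_rot': array([-2.52646801e+00,  1.86535919e+00,  2.44800756e-03]), 'ft_force': array([-0.31015559,  0.11220343,  0.09476042]), 'wrist_torque': array([-0.00768902,  0.02972887,  0.03455475]), 'opening': 0.08530765825319}
top [[485.81741484   0.         332.11562326]
 [  0.         485.81741484 231.80376175]
 [  0.           0.           1.        ]] -0.03981598785911857 [[-0.01678009 -0.98704869  0.15954094  0.46249305]
 [-0.99963292  0.01995591  0.01832462  0.0056339 ]
 [-0.02127107 -0.15917489 -0.98702122  1.0073432 ]
 [ 0.          0.          0.          1.        ]]
side [[575.55676738   0.         317.23452583]
 [  0.         575.55676738 239.36890734]
 [  0.           0.           1.        ]] -0.1620935538718237 [[-0.98240758 -0.13517968  0.12884796  0.46375785]
 [-0.18576778  0.63673439 -0.74837134  0.81631514]
 [ 0.01912267 -0.75914147 -0.65064472  0.78640868]
 [ 0.          0.          0.          1.        ]]
```

View pics/top0.png

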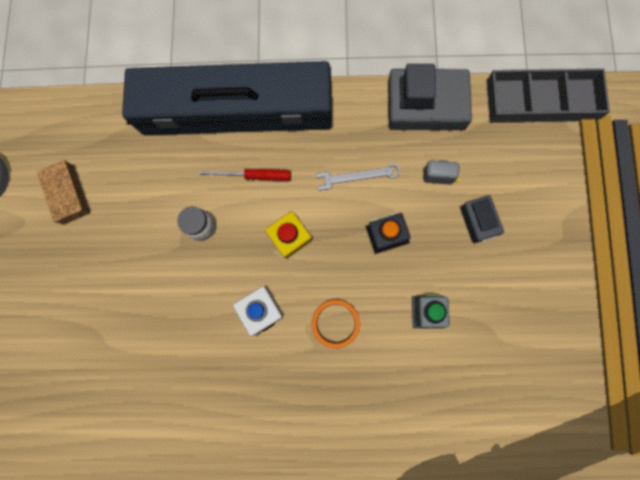

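View pics/side0.png

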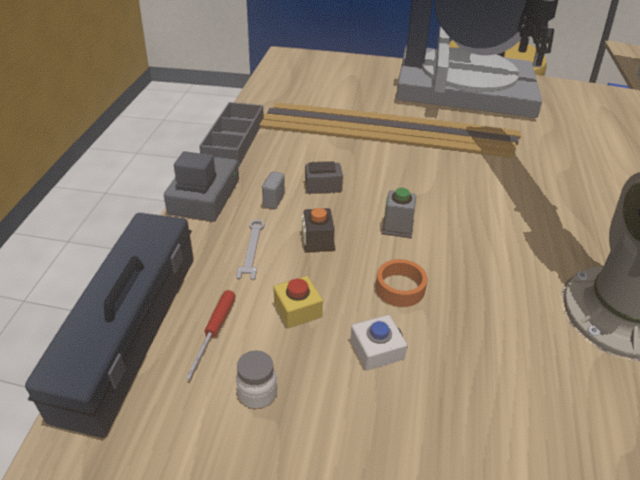

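The top view shows the orange cap at (391,230), blue at (256,311), green at (436,312) and red at (288,233). I'll compute positions from both cameras and cross-check them with depth.

```bash
cat > h.py <<'E'
import numpy as np,cv2
def ray(c,u,v):
    p=cv2.undistortPoints(np.array([[[u,v]]],float),c["K"],np.array([float(c["k1"]),0,0,0]))[0,0]
    return np.array([p[0],p[1],1.])
def atz(c,u,v,z):
    E=c["extrinsics"]; d=E[:3,:3]@ray(c,u,v); o=E[:3,3]
    return o+d*(z-o[2])/d[2]
def proj(c,P):
    E=c["extrinsics"]; q=E[:3,:3].T@(np.array(P)-E[:3,3]); x=q[:2]/q[2]; x=x*(1+c["k1"]*(x@x)); return c["K"][:2,:2]@x+c["K"][:2,2],q[2]
def world(c,u,v,d):
    E=c["extrinsics"]; return E[:3,:3]@(ray(c,u,v)*d)+E[:3,3]
E
python3 - <<'E'
from h import *
seeds={"top":dict(lamp=(391,230),ext=(256,311),laser=(436,312),estop=(288,233)),
"side":dict(lamp=(319,214),ext=(380,329),laser=(402,193),estop=(298,287))}
Z=dict(lamp=.074,ext=.06,laser=.096,estop=.066)
for n in seeds:
    c=dict(np.load(n+"0.npz")); hsv=cv2.cvtColor(c["pixels"],cv2.COLOR_BGR2HSV).astype(int)
    for k,(u,v) in seeds[n].items():
        # points near cap: world heights within 5mm below top from depth
        pts=[]
        for y in range(v-14,v+15):
            for x in range(u-14,u+15):
                h=hsv[y,x]; dh=abs(h[0]-hsv[v,u][0]); dh=min(dh,180-dh)
                if dh<8 and h[1]>120 and c["depth"][y,x]>0:
                    w=world(c,x,y,c["depth"][y,x])
                    if w[2]>Z[k]-.006: pts.append((x,y,*w))
        p=np.array(pts); 
        if len(p)==0: print(n,k,"none",hsv[v,u],world(c,u,v,c["depth"][v,u]));continue
        m=p.mean(0)
        print(n,k,len(p),"px",m[:2].round(1),"depthmean",m[2:].round(4),"zmed",np.median(p[:,4]).round(4),"ray",atz(c,*m[:2],Z[k]-.0007).round(4),"ext",np.ptp(p[:,2:4],axis=0).round(3), "mid",((p[:,2:4].max(0)+p[:,2:4].min(0))/2).round(4))
    im=c["pixels"]
c=dict(np.load("top0.npz"));cv2.imwrite("pics/topcrop.png",cv2.resize(c["pixels"][150:370,170:520],None,fx=2.2,fy=2.2,interpolation=cv2.INTER_CUBIC))
c=dict(np.load("side0.npz"));cv2.imwrite("pics/sidecrop.png",cv2.resize(c["pixels"][150:420,220:470],None,fx=2.2,fy=2.2,interpolation=cv2.INTER_CUBIC))
E
```

```text
top lamp 204 px [390.5 228.5] depthmean [ 0.6177 -0.0909  0.073 ] zmed 0.0731 ray [ 0.6176 -0.0908  0.0733] ext [0.03 0.03] mid [ 0.6179 -0.091 ]
top ext 194 px [255.1 310.4] depthmean [0.4645 0.1752 0.0582] zmed 0.0582 ray [0.4645 0.175  0.0593] ext [0.029 0.03 ] mid [0.4644 0.1747]
top laser 230 px [435.7 311.6] depthmean [ 0.4566 -0.1667  0.0942] zmed 0.0942 ray [ 0.4566 -0.1665  0.0953] ext [0.031 0.031] mid [ 0.4567 -0.167 ]
top estop 249 px [287.1 232.1] depthmean [0.6161 0.1119 0.0643] zmed 0.0645 ray [0.616  0.1118 0.0653] ext [0.032 0.036] mid [0.6166 0.1123]
side lamp 148 px [318.7 213.4] depthmean [ 0.617  -0.0837  0.0731] zmed 0.0735 ray [ 0.617  -0.0834  0.0733] ext [0.031 0.035] mid [ 0.6174 -0.087 ]
side ext 37 px [380.6 327.9] depthmean [0.4629 0.1809 0.0605] zmed 0.0602 ray [0.4629 0.1799 0.0593] ext [0.024 0.023] mid [0.4639 0.1815]
side laser none [ 56  93 132] [ 0.4571814  -0.16130811  0.09356705]
side estop 273 px [297.4 286.7] depthmean [0.6169 0.1201 0.0658] zmed 0.066 ray [0.617  0.1198 0.0653] ext [0.035 0.038] mid [0.617  0.1178]
```

View pics/topcrop.png

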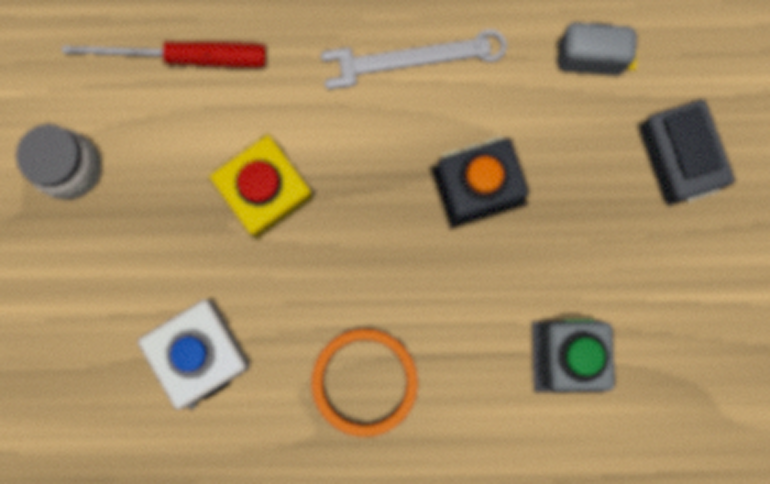

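View pics/sidecrop.png

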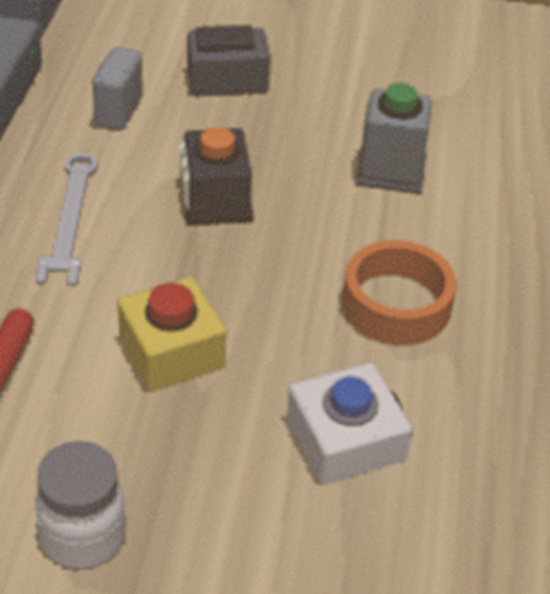

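```bash
cat >> h.py <<'E'
from scipy.spatial.transform import Rotation as Ro
def go(x,y,z,s=None):
    if s is None:
        from station import sense
        s=sense()
    d=Ro.from_rotvec(s["tool_rot"]).as_matrix().T@(np.array([x,y,z])-s["position"])/.15
    R=Ro.from_rotvec(s["tool_rot"]).as_matrix()
    print("t",s["time"],"pos",s["position"].round(4),"F",s["ft_force"].round(2),"open",round(s["opening"],4),"zaxis",R[:,2].round(4)); print("d units",d.round(3), "dist mm",(np.linalg.norm(d)*150).round(1))
E
python3 -c "
from h import *
go(.6175,-.090,.15)"
```

```text
t 0.1 pos [ 0.1839 -0.5969  0.2304] F [-0.1  -0.17  0.18] open 0.0856 zaxis [-5.0e-04  1.6e-03 -1.0e+00]
d units [-2.378 -3.758  0.54 ] dist mm 671.9
```

step_arm --targets '[{"dx": -0.63,"dy": -1,"dz": 0,"grip": 0},{"dx": -0.63,"dy": -1,"dz": 0,"grip": 0},{"dx": -0.63,"dy": -1,"dz": 0,"grip": 0},{"dx": -0.63,"dy": -1,"dz": 0,"grip": 0},{"dx": -0.63,"dy": -1,"dz": 0,"grip": 0},{"dx": -0.63,"dy": -1,"dz": 0,"grip": 0}]'

```text
validation failed for argument at $.ta...
```

step_arm --targets '[{"dx": -0.63,"dy": -1,"dz": 0,"grip": 0},{"dx": -0.63,"dy": -1,"dz": 0,"grip": 0},{"dx": -0.63,"dy": -1,"dz": 0,"grip": 0},{"dx": -0.63,"dy": -1,"dz": 0,"grip": 0},{"dx": -0.63,"dy": -1,"dz": 0,"grip": 0},{"dx": -0.63,"dy": -1,"dz": 0,"grip": 0}]'

```text
validation failed for argument at $.ta...
```

```bash
python3 -c "
from h import *
go(.6175,-.090,.15)"
```

```text
t 0.1 pos [ 0.1839 -0.5969  0.2304] F [-0.1  -0.17  0.18] open 0.0856 zaxis [-5.0e-04  1.6e-03 -1.0e+00]
d units [-2.378 -3.758  0.54 ] dist mm 671.9
```

The call was refused, possibly because every row needs all of its fields. I'll retry with the turns included.

step_arm --targets '[{"dx": -0.63,"dy": -1.0,"dz": 0.0,"rx": 0.0,"ry": 0.0,"rz": 0.0,"grip": 0.0},{"dx": -0.63,"dy": -1.0,"dz": 0.0,"rx": 0.0,"ry": 0.0,"rz": 0.0,"grip": 0.0},{"dx": -0.63,"dy": -1.0,"dz": 0.0,"rx": 0.0,"ry": 0.0,"rz": 0.0,"grip": 0.0},{"dx": -0.63,"dy": -1.0,"dz": 0.0,"rx": 0.0,"ry": 0.0,"rz": 0.0,"grip": 0.0},{"dx": -0.63,"dy": -1.0,"dz": 0.0,"rx": 0.0,"ry": 0.0,"rz": 0.0,"grip": 0.0},{"dx": -0.63,"dy": -1.0,"dz": 0.0,"rx": 0.0,"ry": 0.0,"rz": 0.0,"grip": 0.0}]'

```text
time: 0.6
position: [0.3035, -0.4584, 0.2305]
tool_rot: [-2.532, 1.854, 0.002]
ft_force: [0.9, 0.5, -0.5]
opening: 0.012
```

step_arm --targets '[{"dx": -0.63,"dy": -1.0,"dz": 0.0,"rx": 0.0,"ry": 0.0,"rz": 0.0,"grip": 0.0},{"dx": -0.63,"dy": -1.0,"dz": 0.0,"rx": 0.0,"ry": 0.0,"rz": 0.0,"grip": 0.0},{"dx": -0.63,"dy": -1.0,"dz": 0.0,"rx": 0.0,"ry": 0.0,"rz": 0.0,"grip": 0.0},{"dx": -0.63,"dy": -1.0,"dz": 0.0,"rx": 0.0,"ry": 0.0,"rz": 0.0,"grip": 0.0},{"dx": -0.63,"dy": -1.0,"dz": 0.0,"rx": 0.0,"ry": 0.0,"rz": 0.0,"grip": 0.0},{"dx": -0.63,"dy": -1.0,"dz": 0.0,"rx": 0.0,"ry": 0.0,"rz": 0.0,"grip": 0.0}]'

```text
time: 1.1
position: [0.421, -0.3188, 0.2309]
tool_rot: [-2.538, 1.843, 0.002]
ft_force: [-0.6, -0.2, 0.7]
opening: 0.0001
```

step_arm --targets '[{"dx": -0.63,"dy": -1.0,"dz": 0.0,"rx": 0.0,"ry": 0.0,"rz": 0.0,"grip": 0.0},{"dx": -0.63,"dy": -1.0,"dz": 0.0,"rx": 0.0,"ry": 0.0,"rz": 0.0,"grip": 0.0},{"dx": -0.63,"dy": -1.0,"dz": 0.0,"rx": 0.0,"ry": 0.0,"rz": 0.0,"grip": 0.0},{"dx": -0.63,"dy": -1.0,"dz": 0.0,"rx": 0.0,"ry": 0.0,"rz": 0.0,"grip": 0.0},{"dx": -0.63,"dy": -1.0,"dz": 0.0,"rx": 0.0,"ry": 0.0,"rz": 0.0,"grip": 0.0},{"dx": -0.63,"dy": -1.0,"dz": 0.0,"rx": 0.0,"ry": 0.0,"rz": 0.0,"grip": 0.0}]'

```text
time: 1.6
position: [0.5366, -0.1787, 0.2311]
tool_rot: [-2.542, 1.834, 0.004]
ft_force: [-0.7, -0.3, -0.3]
opening: 0.0004
```

```bash
python3 -c "
from h import *
go(.6175,-.090,.12)"
```

```text
t 1.6 pos [ 0.5366 -0.1787  0.2311] F [-0.7  -0.34 -0.35] open 0.0004 zaxis [ 0.0016  0.0071 -1.    ]
d units [-0.386 -0.695  0.746] dist mm 163.6
```

step_arm --targets '[{"dx": -0.386,"dy": -0.695,"dz": 0.2,"rx": 0.0,"ry": 0.0,"rz": 0.0,"grip": 0.0},{"dx": -0.386,"dy": -0.695,"dz": 0.4,"rx": 0.0,"ry": 0.0,"rz": 0.0,"grip": 0.0},{"dx": -0.386,"dy": -0.695,"dz": 0.6,"rx": 0.0,"ry": 0.0,"rz": 0.0,"grip": 0.0},{"dx": -0.386,"dy": -0.695,"dz": 0.746,"rx": 0.0,"ry": 0.0,"rz": 0.0,"grip": 0.0},{"dx": -0.386,"dy": -0.695,"dz": 0.746,"rx": 0.0,"ry": 0.0,"rz": 0.0,"grip": 0.0},{"dx": -0.386,"dy": -0.695,"dz": 0.746,"rx": 0.0,"ry": 0.0,"rz": 0.0,"grip": 0.0},{"dx": -0.386,"dy": -0.695,"dz": 0.746,"rx": 0.0,"ry": 0.0,"rz": 0.0,"grip": 0.0},{"dx": -0.386,"dy": -0.695,"dz": 0.746,"rx": 0.0,"ry": 0.0,"rz": 0.0,"grip": 0.0}]'

```text
time: 2.27
position: [0.618, -0.093, 0.1222]
tool_rot: [-2.539, 1.838, -0.0]
ft_force: [-0.3, -0.2, -0.4]
opening: -0.0
```

Run:
```python
from h import *
from station import *
go(.6175,-.090,.08)
for n in("top","side"):
    c=camera(n); p,_=proj(c,sense()["position"]); print(n,p)
    u,v=p.astype(int); cv2.imwrite(f"pics/{n}1.png",cv2.resize(c["pixels"][v-70:v+90,u-90:u+90],None,fx=3.5,fy=3.5,interpolation=cv2.INTER_CUBIC))
```

```text
t 2.2667 pos [ 0.618  -0.093   0.1222] F [-0.29 -0.17 -0.42] open -0.0 zaxis [ 0.0042  0.0053 -1.    ]
d units [-0.019 -0.001  0.281] dist mm 42.3
top [394.18263016 223.74879356]
side [319.40903412 190.83901947]
```

View pics/side1.png

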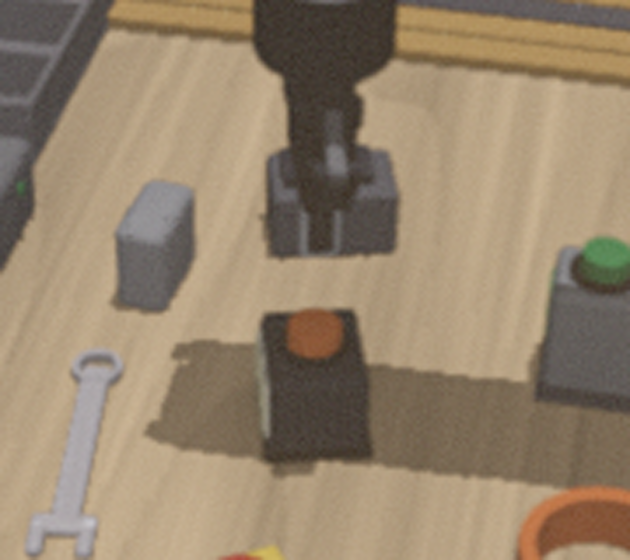

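The side crop shows the shut fingertips at about (320,250), right above the orange cap at (315,335). They match the projected TCP, so I'll descend.

step_arm --targets '[{"dx": -0.019,"dy": 0.0,"dz": 0.1,"rx": 0.0,"ry": 0.0,"rz": 0.0,"grip": 0.0},{"dx": -0.019,"dy": 0.0,"dz": 0.2,"rx": 0.0,"ry": 0.0,"rz": 0.0,"grip": 0.0},{"dx": -0.019,"dy": 0.0,"dz": 0.28,"rx": 0.0,"ry": 0.0,"rz": 0.0,"grip": 0.0},{"dx": -0.019,"dy": 0.0,"dz": 0.28,"rx": 0.0,"ry": 0.0,"rz": 0.0,"grip": 0.0},{"dx": -0.019,"dy": 0.0,"dz": 0.28,"rx": 0.0,"ry": 0.0,"rz": 0.0,"grip": 0.0},{"dx": -0.019,"dy": 0.0,"dz": 0.28,"rx": 0.0,"ry": 0.0,"rz": 0.0,"grip": 0.0}]'

```text
time: 2.87
position: [0.6181, -0.0898, 0.0817]
tool_rot: [-2.538, 1.838, -0.004]
ft_force: [-0.2, -0.1, 0.5]
opening: 0.0002
```

Run:
```python
from h import *
go(.6175,-.090,.066)
```

```text
t 2.8667 pos [ 0.6181 -0.0898  0.0817] F [-0.15 -0.06  0.47] open 0.0002 zaxis [ 0.0067  0.0052 -1.    ]
d units [-0.     0.005  0.105] dist mm 15.7
```

step_arm --targets '[{"dx": 0.0,"dy": 0.0,"dz": 0.02,"rx": 0.0,"ry": 0.0,"rz": 0.0,"grip": 0.0},{"dx": 0.0,"dy": 0.0,"dz": 0.04,"rx": 0.0,"ry": 0.0,"rz": 0.0,"grip": 0.0},{"dx": 0.0,"dy": 0.0,"dz": 0.05,"rx": 0.0,"ry": 0.0,"rz": 0.0,"grip": 0.0},{"dx": 0.0,"dy": 0.0,"dz": 0.06,"rx": 0.0,"ry": 0.0,"rz": 0.0,"grip": 0.0},{"dx": 0.0,"dy": 0.0,"dz": 0.07,"rx": 0.0,"ry": 0.0,"rz": 0.0,"grip": 0.0},{"dx": 0.0,"dy": 0.0,"dz": 0.08,"rx": 0.0,"ry": 0.0,"rz": 0.0,"grip": 0.0},{"dx": 0.0,"dy": 0.0,"dz": 0.08,"rx": 0.0,"ry": 0.0,"rz": 0.0,"grip": 0.0}]'

```text
time: 3.45
position: [0.6184, -0.0898, 0.0697]
tool_rot: [-2.538, 1.838, -0.004]
ft_force: [0.7, -0.1, 1.1]
opening: -0.0003
```

step_arm --targets '[{"dx": 0.0,"dy": 0.0,"dz": 0.01,"rx": 0.0,"ry": 0.0,"rz": 0.0,"grip": 0.0},{"dx": 0.0,"dy": 0.0,"dz": 0.02,"rx": 0.0,"ry": 0.0,"rz": 0.0,"grip": 0.0},{"dx": 0.0,"dy": 0.0,"dz": 0.025,"rx": 0.0,"ry": 0.0,"rz": 0.0,"grip": 0.0},{"dx": 0.0,"dy": 0.0,"dz": 0.025,"rx": 0.0,"ry": 0.0,"rz": 0.0,"grip": 0.0}]'

```text
time: 3.78
position: [0.6184, -0.0898, 0.0659]
tool_rot: [-2.538, 1.838, -0.004]
ft_force: [-0.8, 0.5, 4.3]
opening: 0.0001
```

step_arm --targets '[{"dx": 0.0,"dy": 0.0,"dz": 0.006,"rx": 0.0,"ry": 0.0,"rz": 0.0,"grip": 0.0},{"dx": 0.0,"dy": 0.0,"dz": 0.012,"rx": 0.0,"ry": 0.0,"rz": 0.0,"grip": 0.0},{"dx": 0.0,"dy": 0.0,"dz": 0.012,"rx": 0.0,"ry": 0.0,"rz": 0.0,"grip": 0.0},{"dx": 0.0,"dy": 0.0,"dz": 0.012,"rx": 0.0,"ry": 0.0,"rz": 0.0,"grip": 0.0}]'

```text
time: 4.12
position: [0.6184, -0.0899, 0.0645]
tool_rot: [-2.538, 1.838, -0.005]
ft_force: [-2.7, 0.1, 6.3]
opening: 0.0002
```

The force of 6.3 N at z = 64.5 mm matches the cushion: 4 N plus 1.5 mm at 1.5 N/mm. The orange cap is at its stop, so I'll lift.

step_arm --targets '[{"dx": 0.0,"dy": 0.0,"dz": -0.05,"rx": 0.0,"ry": 0.0,"rz": 0.0,"grip": 0.0},{"dx": 0.0,"dy": 0.0,"dz": -0.2,"rx": 0.0,"ry": 0.0,"rz": 0.0,"grip": 0.0},{"dx": 0.0,"dy": 0.0,"dz": -0.4,"rx": 0.0,"ry": 0.0,"rz": 0.0,"grip": 0.0},{"dx": 0.0,"dy": 0.0,"dz": -0.6,"rx": 0.0,"ry": 0.0,"rz": 0.0,"grip": 0.0},{"dx": 0.0,"dy": 0.0,"dz": -0.7,"rx": 0.0,"ry": 0.0,"rz": 0.0,"grip": 0.0},{"dx": 0.0,"dy": 0.0,"dz": -0.7,"rx": 0.0,"ry": 0.0,"rz": 0.0,"grip": 0.0}]'

```text
time: 4.62
position: [0.6199, -0.0903, 0.1744]
tool_rot: [-2.535, 1.835, -0.014]
ft_force: [0.9, -0.7, 0.7]
opening: 0.0005
```

Run:
```python
from h import *
from station import *
go(.464,.176,.17)
c=camera("side"); cv2.imwrite("pics/side2.png",cv2.resize(c["pixels"][150:420,220:470],None,fx=2.2,fy=2.2,interpolation=cv2.INTER_CUBIC))
for v in range(206,224,2): print(v,world(c,319,v,c["depth"][v,319]).round(4))
```

```text
t 4.6167 pos [ 0.6199 -0.0903  0.1744] F [ 0.92 -0.68  0.7 ] open 0.0005 zaxis [ 0.0143  0.0041 -0.9999]
d units [-2.011  0.433  0.022] dist mm 308.6
206 [ 0.6375 -0.2052 -0.002 ]
208 [ 6.356e-01 -1.947e-01  4.000e-04]
210 [ 0.6217 -0.1134  0.0585]
212 [ 0.6189 -0.0977  0.0656]
214 [ 0.6178 -0.0919  0.0651]
216 [ 0.6165 -0.0848  0.0656]
218 [ 0.6152 -0.0781  0.0659]
220 [ 0.6142 -0.0727  0.0651]
222 [ 0.6145 -0.075   0.0581]
```

View pics/side2.png

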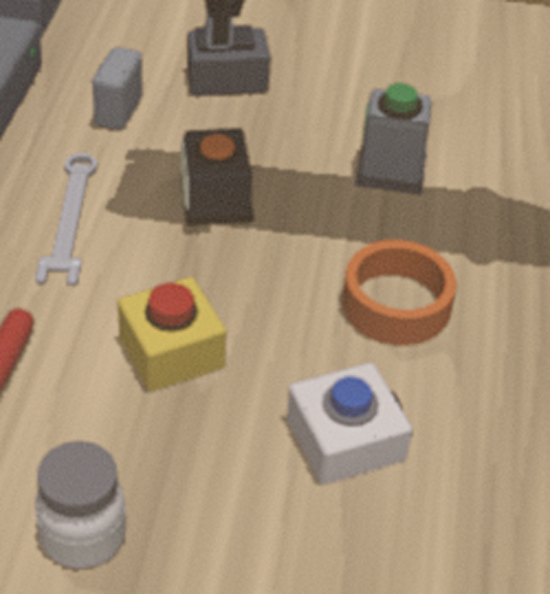

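The crop shows the orange cap down at (217,147), with its top at 65.5 mm by depth. The lamp box is unmoved. Next is blue.

step_arm --targets '[{"dx": -0.99,"dy": 0.21,"dz": 0.0,"rx": 0.0,"ry": 0.0,"rz": 0.0,"grip": 0.0},{"dx": -0.99,"dy": 0.21,"dz": 0.0,"rx": 0.0,"ry": 0.0,"rz": 0.0,"grip": 0.0},{"dx": -0.99,"dy": 0.21,"dz": 0.0,"rx": 0.0,"ry": 0.0,"rz": 0.0,"grip": 0.0},{"dx": -0.99,"dy": 0.21,"dz": 0.0,"rx": 0.0,"ry": 0.0,"rz": 0.0,"grip": 0.0},{"dx": -0.99,"dy": 0.21,"dz": 0.0,"rx": 0.0,"ry": 0.0,"rz": 0.0,"grip": 0.0}]'

```text
time: 5.08
position: [0.5391, 0.0482, 0.1709]
tool_rot: [-2.545, 1.824, -0.005]
ft_force: [1.3, 1.1, 0.3]
opening: -0.0002
```

```bash
cat >> h.py <<'E'
def lev():
    from station import sense
    R=Ro.from_rotvec(sense()["tool_rot"]).as_matrix()
    t=R.T@np.array([0,0,-1.]); print("level r units",(np.cross([0,0,1.],t)/.5).round(3))
E
python3 - <<'E'
from h import *
go(.464,.176,.12);lev()
E
```

```text
t 5.0833 pos [0.5391 0.0482 0.1709] F [1.28 1.11 0.31] open -0.0002 zaxis [ 0.0087  0.0068 -0.9999]
d units [-0.966  0.204  0.341] dist mm 156.7
level r units [-0.021  0.007  0.   ]
```

step_arm --targets '[{"dx": -0.966,"dy": 0.204,"dz": 0.0,"rx": -0.021,"ry": 0.007,"rz": 0.0,"grip": 0.0},{"dx": -0.966,"dy": 0.204,"dz": 0.0,"rx": -0.021,"ry": 0.007,"rz": 0.0,"grip": 0.0},{"dx": -0.966,"dy": 0.204,"dz": 0.1,"rx": -0.021,"ry": 0.007,"rz": 0.0,"grip": 0.0},{"dx": -0.966,"dy": 0.204,"dz": 0.2,"rx": -0.021,"ry": 0.007,"rz": 0.0,"grip": 0.0},{"dx": -0.966,"dy": 0.204,"dz": 0.34,"rx": -0.021,"ry": 0.007,"rz": 0.0,"grip": 0.0},{"dx": -0.966,"dy": 0.204,"dz": 0.34,"rx": -0.021,"ry": 0.007,"rz": 0.0,"grip": 0.0},{"dx": -0.966,"dy": 0.204,"dz": 0.34,"rx": -0.021,"ry": 0.007,"rz": 0.0,"grip": 0.0},{"dx": -0.966,"dy": 0.204,"dz": 0.34,"rx": -0.021,"ry": 0.007,"rz": 0.0,"grip": 0.0}]'

```text
time: 5.75
position: [0.4648, 0.1748, 0.1204]
tool_rot: [2.551, -1.832, -0.0]
ft_force: [0.2, -0.1, 0.4]
opening: 0.0003
```

Run:
```python
from h import *
go(.464,.176,.066);lev()
```

```text
t 5.75 pos [0.4648 0.1748 0.1204] F [ 0.24 -0.09  0.45] open 0.0003 zaxis [-4.e-04 -1.e-04 -1.e+00]
d units [-0.009  0.002  0.363] dist mm 54.4
level r units [ 0.001 -0.     0.   ]
```

step_arm --targets '[{"dx": -0.009,"dy": 0.0,"dz": 0.1,"rx": 0.0,"ry": 0.0,"rz": 0.0,"grip": 0.0},{"dx": -0.009,"dy": 0.0,"dz": 0.2,"rx": 0.0,"ry": 0.0,"rz": 0.0,"grip": 0.0},{"dx": -0.009,"dy": 0.0,"dz": 0.3,"rx": 0.0,"ry": 0.0,"rz": 0.0,"grip": 0.0},{"dx": -0.009,"dy": 0.0,"dz": 0.36,"rx": 0.0,"ry": 0.0,"rz": 0.0,"grip": 0.0},{"dx": -0.009,"dy": 0.0,"dz": 0.36,"rx": 0.0,"ry": 0.0,"rz": 0.0,"grip": 0.0},{"dx": -0.009,"dy": 0.0,"dz": 0.36,"rx": 0.0,"ry": 0.0,"rz": 0.0,"grip": 0.0},{"dx": -0.009,"dy": 0.0,"dz": 0.36,"rx": 0.0,"ry": 0.0,"rz": 0.0,"grip": 0.0}]'

```text
time: 6.33
position: [0.4653, 0.1761, 0.0675]
tool_rot: [-2.55, 1.833, -0.001]
ft_force: [0.3, 0.5, 1.0]
opening: 0.0001
```

Run:
```python
from h import *
go(.464,.176,.052);lev()
```

```text
t 6.3333 pos [0.4653 0.1761 0.0675] F [0.34 0.52 0.98] open 0.0001 zaxis [ 1.1e-03  4.0e-04 -1.0e+00]
d units [-0.002  0.008  0.103] dist mm 15.5
level r units [-0.002 -0.     0.   ]
```

step_arm --targets '[{"dx": 0.0,"dy": 0.006,"dz": 0.02,"rx": 0.0,"ry": 0.0,"rz": 0.0,"grip": 0.0},{"dx": 0.0,"dy": 0.006,"dz": 0.04,"rx": 0.0,"ry": 0.0,"rz": 0.0,"grip": 0.0},{"dx": 0.0,"dy": 0.006,"dz": 0.05,"rx": 0.0,"ry": 0.0,"rz": 0.0,"grip": 0.0},{"dx": 0.0,"dy": 0.006,"dz": 0.06,"rx": 0.0,"ry": 0.0,"rz": 0.0,"grip": 0.0},{"dx": 0.0,"dy": 0.006,"dz": 0.07,"rx": 0.0,"ry": 0.0,"rz": 0.0,"grip": 0.0},{"dx": 0.0,"dy": 0.006,"dz": 0.08,"rx": 0.0,"ry": 0.0,"rz": 0.0,"grip": 0.0},{"dx": 0.0,"dy": 0.006,"dz": 0.09,"rx": 0.0,"ry": 0.0,"rz": 0.0,"grip": 0.0},{"dx": 0.0,"dy": 0.006,"dz": 0.1,"rx": 0.0,"ry": 0.0,"rz": 0.0,"grip": 0.0}]'

```text
time: 7.0
position: [0.4645, 0.1757, 0.0525]
tool_rot: [-2.55, 1.833, -0.001]
ft_force: [-0.1, -0.8, 2.9]
opening: 0.0
```

step_arm --targets '[{"dx": 0.0,"dy": 0.0,"dz": 0.007,"rx": 0.0,"ry": 0.0,"rz": 0.0,"grip": 0.0},{"dx": 0.0,"dy": 0.0,"dz": 0.014,"rx": 0.0,"ry": 0.0,"rz": 0.0,"grip": 0.0},{"dx": 0.0,"dy": 0.0,"dz": 0.014,"rx": 0.0,"ry": 0.0,"rz": 0.0,"grip": 0.0},{"dx": 0.0,"dy": 0.0,"dz": 0.014,"rx": 0.0,"ry": 0.0,"rz": 0.0,"grip": 0.0}]'

```text
time: 7.33
position: [0.4646, 0.1758, 0.0505]
tool_rot: [-2.55, 1.833, -0.002]
ft_force: [-2.6, -1.1, 7.4]
opening: 0.0001
```

7.4 N at z = 50.5 mm puts the blue cap on its cushion. I'll lift and check.

step_arm --targets '[{"dx": 0.0,"dy": 0.0,"dz": -0.05,"rx": 0.0,"ry": 0.0,"rz": 0.0,"grip": 0.0},{"dx": 0.0,"dy": 0.0,"dz": -0.2,"rx": 0.0,"ry": 0.0,"rz": 0.0,"grip": 0.0},{"dx": 0.0,"dy": 0.0,"dz": -0.4,"rx": 0.0,"ry": 0.0,"rz": 0.0,"grip": 0.0},{"dx": 0.0,"dy": 0.0,"dz": -0.6,"rx": 0.0,"ry": 0.0,"rz": 0.0,"grip": 0.0},{"dx": 0.0,"dy": 0.0,"dz": -0.8,"rx": 0.0,"ry": 0.0,"rz": 0.0,"grip": 0.0},{"dx": 0.0,"dy": 0.0,"dz": -0.8,"rx": 0.0,"ry": 0.0,"rz": 0.0,"grip": 0.0}]'

```text
time: 7.83
position: [0.467, 0.1774, 0.1767]
tool_rot: [-2.545, 1.828, -0.01]
ft_force: [0.6, 1.4, 0.6]
opening: 0.0002
```

Run:
```python
from h import *
from station import *
go(.4565,-.1655,.17);lev()
c=camera("side"); cv2.imwrite("pics/side3.png",cv2.resize(c["pixels"][150:420,220:470],None,fx=2.2,fy=2.2,interpolation=cv2.INTER_CUBIC))
for v in range(322,340,2): print(v,world(c,380,v,c["depth"][v,380]).round(4))
```

```text
t 7.8333 pos [0.467  0.1774 0.1767] F [0.63 1.41 0.62] open 0.0002 zaxis [ 0.01    0.003  -0.9999]
d units [2.144 0.797 0.037] dist mm 343.1
level r units [-0.021 -0.001  0.   ]
322 [0.4653 0.1562 0.047 ]
324 [0.4649 0.1666 0.0537]
326 [0.4644 0.1704 0.053 ]
328 [0.4639 0.1753 0.0535]
330 [0.4634 0.1801 0.0541]
332 [0.463  0.1851 0.0548]
334 [0.4625 0.1861 0.051 ]
336 [0.462  0.191  0.0517]
338 [0.4615 0.1944 0.0507]
```

View pics/side3.png

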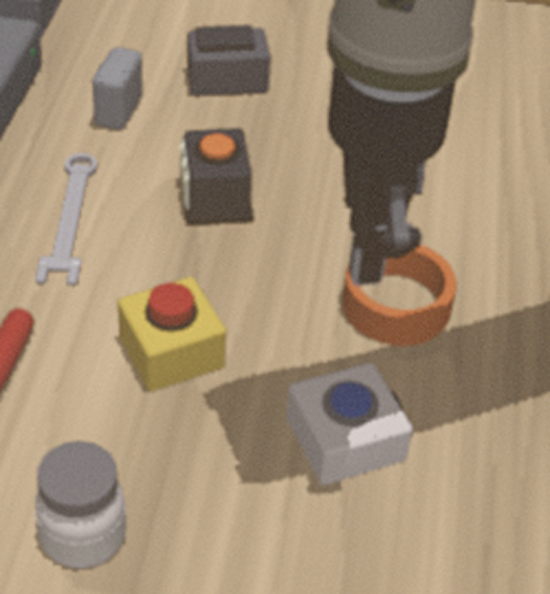

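The blue cap is down and visibly lower at (350,402), with depth z about 53 mm, down from 60.5 mm in the same camera. Next is green.

step_arm --targets '[{"dx": 1.0,"dy": 0.37,"dz": 0.0,"rx": -0.02,"ry": 0.0,"rz": 0.0,"grip": 0.0},{"dx": 1.0,"dy": 0.37,"dz": 0.0,"rx": -0.02,"ry": 0.0,"rz": 0.0,"grip": 0.0},{"dx": 1.0,"dy": 0.37,"dz": 0.0,"rx": -0.02,"ry": 0.0,"rz": 0.0,"grip": 0.0},{"dx": 1.0,"dy": 0.37,"dz": 0.0,"rx": -0.02,"ry": 0.0,"rz": 0.0,"grip": 0.0},{"dx": 1.0,"dy": 0.37,"dz": 0.0,"rx": -0.02,"ry": 0.0,"rz": 0.0,"grip": 0.0},{"dx": 1.0,"dy": 0.37,"dz": 0.0,"rx": -0.02,"ry": 0.0,"rz": 0.0,"grip": 0.0}]'

```text
time: 8.38
position: [0.4608, 0.0146, 0.1727]
tool_rot: [2.544, -1.838, -0.003]
ft_force: [0.7, -0.4, -0.2]
opening: 0.0002
```

Run:
```python
from h import *
go(.4565,-.1655,.17);lev()
```

```text
t 8.3833 pos [0.4608 0.0146 0.1727] F [ 0.71 -0.38 -0.19] open 0.0002 zaxis [-0.0036 -0.0015 -1.    ]
d units [1.131 0.404 0.02 ] dist mm 180.1
level r units [ 0.008 -0.001  0.   ]
```

step_arm --targets '[{"dx": 1.0,"dy": 0.36,"dz": 0.0,"rx": 0.0,"ry": 0.0,"rz": 0.0,"grip": 0.0},{"dx": 1.0,"dy": 0.36,"dz": 0.0,"rx": 0.0,"ry": 0.0,"rz": 0.0,"grip": 0.0},{"dx": 1.0,"dy": 0.36,"dz": 0.0,"rx": 0.0,"ry": 0.0,"rz": 0.0,"grip": 0.0},{"dx": 1.0,"dy": 0.36,"dz": 0.0,"rx": 0.0,"ry": 0.0,"rz": 0.0,"grip": 0.0},{"dx": 1.0,"dy": 0.36,"dz": 0.0,"rx": 0.0,"ry": 0.0,"rz": 0.0,"grip": 0.0},{"dx": 1.0,"dy": 0.36,"dz": 0.0,"rx": 0.0,"ry": 0.0,"rz": 0.0,"grip": 0.0}]'

```text
time: 8.88
position: [0.4563, -0.1455, 0.1721]
tool_rot: [2.541, -1.841, -0.006]
ft_force: [-0.1, -0.1, 0.8]
opening: 0.0
```

Run:
```python
from h import *
go(.4565,-.1655,.13);lev()
```

```text
t 8.8833 pos [ 0.4563 -0.1455  0.1721] F [-0.09 -0.09  0.76] open 0.0 zaxis [-4.9e-03 -7.0e-04 -1.0e+00]
d units [0.127 0.039 0.281] dist mm 46.6
level r units [ 0.01   0.002 -0.   ]
```

step_arm --targets '[{"dx": 0.127,"dy": 0.039,"dz": 0.1,"rx": 0.01,"ry": 0.0,"rz": 0.0,"grip": 0.0},{"dx": 0.127,"dy": 0.039,"dz": 0.2,"rx": 0.01,"ry": 0.0,"rz": 0.0,"grip": 0.0},{"dx": 0.127,"dy": 0.039,"dz": 0.28,"rx": 0.01,"ry": 0.0,"rz": 0.0,"grip": 0.0},{"dx": 0.127,"dy": 0.039,"dz": 0.28,"rx": 0.01,"ry": 0.0,"rz": 0.0,"grip": 0.0},{"dx": 0.127,"dy": 0.039,"dz": 0.28,"rx": 0.01,"ry": 0.0,"rz": 0.0,"grip": 0.0},{"dx": 0.127,"dy": 0.039,"dz": 0.28,"rx": 0.01,"ry": 0.0,"rz": 0.0,"grip": 0.0}]'

```text
time: 9.38
position: [0.4572, -0.1639, 0.1307]
tool_rot: [-2.545, 1.839, 0.001]
ft_force: [0.6, -0.4, 0.3]
opening: 0.0
```

Run:
```python
from h import *
go(.4565,-.1655,.103);lev()
from station import *
c=camera("side"); cv2.imwrite("pics/side4.png",cv2.resize(c["pixels"][130:280,320:480],None,fx=3.5,fy=3.5,interpolation=cv2.INTER_CUBIC)); print((proj(c,sense()["position"])[0]-[320,130])*3.5)
```

```text
t 9.3833 pos [ 0.4572 -0.1639  0.1307] F [ 0.6  -0.42  0.25] open 0.0 zaxis [ 4.0e-04  1.2e-03 -1.0e+00]
d units [0.009 0.008 0.185] dist mm 27.8
level r units [-0.002  0.002  0.   ]
[294.22790398 165.12853194]
```

View pics/side4.png

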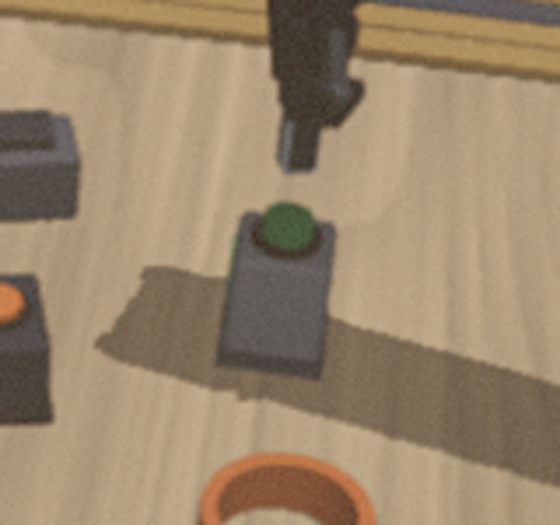

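The tip at (297,168) is above the green cap at (288,228), consistent with the tower's lean in the picture. I'll descend.

step_arm --targets '[{"dx": 0.008,"dy": 0.006,"dz": 0.06,"rx": 0.0,"ry": 0.0,"rz": 0.0,"grip": 0.0},{"dx": 0.008,"dy": 0.006,"dz": 0.12,"rx": 0.0,"ry": 0.0,"rz": 0.0,"grip": 0.0},{"dx": 0.008,"dy": 0.006,"dz": 0.18,"rx": 0.0,"ry": 0.0,"rz": 0.0,"grip": 0.0},{"dx": 0.008,"dy": 0.006,"dz": 0.18,"rx": 0.0,"ry": 0.0,"rz": 0.0,"grip": 0.0},{"dx": 0.008,"dy": 0.006,"dz": 0.18,"rx": 0.0,"ry": 0.0,"rz": 0.0,"grip": 0.0},{"dx": 0.008,"dy": 0.006,"dz": 0.18,"rx": 0.0,"ry": 0.0,"rz": 0.0,"grip": 0.0}]'

```text
time: 9.93
position: [0.4569, -0.1657, 0.1039]
tool_rot: [-2.545, 1.84, -0.0]
ft_force: [0.4, -0.1, 0.7]
opening: -0.0
```

Run:
```python
from h import *
go(.4565,-.1655,.088);lev()
```

```text
t 9.9333 pos [ 0.4569 -0.1657  0.1039] F [ 0.36 -0.06  0.69] open -0.0 zaxis [ 8.e-04  1.e-03 -1.e+00]
d units [-0.002  0.002  0.106] dist mm 15.9
level r units [-0.002  0.001  0.   ]
```

step_arm --targets '[{"dx": 0.0,"dy": 0.0,"dz": 0.02,"rx": 0.0,"ry": 0.0,"rz": 0.0,"grip": 0.0},{"dx": 0.0,"dy": 0.0,"dz": 0.04,"rx": 0.0,"ry": 0.0,"rz": 0.0,"grip": 0.0},{"dx": 0.0,"dy": 0.0,"dz": 0.05,"rx": 0.0,"ry": 0.0,"rz": 0.0,"grip": 0.0},{"dx": 0.0,"dy": 0.0,"dz": 0.06,"rx": 0.0,"ry": 0.0,"rz": 0.0,"grip": 0.0},{"dx": 0.0,"dy": 0.0,"dz": 0.07,"rx": 0.0,"ry": 0.0,"rz": 0.0,"grip": 0.0},{"dx": 0.0,"dy": 0.0,"dz": 0.08,"rx": 0.0,"ry": 0.0,"rz": 0.0,"grip": 0.0},{"dx": 0.0,"dy": 0.0,"dz": 0.09,"rx": 0.0,"ry": 0.0,"rz": 0.0,"grip": 0.0},{"dx": 0.0,"dy": 0.0,"dz": 0.1,"rx": 0.0,"ry": 0.0,"rz": 0.0,"grip": 0.0}]'

```text
time: 10.6
position: [0.4568, -0.1657, 0.0888]
tool_rot: [-2.545, 1.84, -0.0]
ft_force: [-1.6, 0.6, 1.6]
opening: -0.0001
```

step_arm --targets '[{"dx": 0.0,"dy": 0.0,"dz": 0.007,"rx": 0.0,"ry": 0.0,"rz": 0.0,"grip": 0.0},{"dx": 0.0,"dy": 0.0,"dz": 0.014,"rx": 0.0,"ry": 0.0,"rz": 0.0,"grip": 0.0},{"dx": 0.0,"dy": 0.0,"dz": 0.014,"rx": 0.0,"ry": 0.0,"rz": 0.0,"grip": 0.0},{"dx": 0.0,"dy": 0.0,"dz": 0.014,"rx": 0.0,"ry": 0.0,"rz": 0.0,"grip": 0.0}]'

```text
time: 10.93
position: [0.4569, -0.1658, 0.0869]
tool_rot: [-2.545, 1.84, -0.0]
ft_force: [-2.9, 0.3, 5.7]
opening: -0.0001
```

5.7 N at z = 86.9 mm puts the green cap on its cushion. I'll lift clear.

step_arm --targets '[{"dx": 0.0,"dy": 0.0,"dz": -0.05,"rx": 0.0,"ry": 0.0,"rz": 0.0,"grip": 0.0},{"dx": 0.0,"dy": 0.0,"dz": -0.2,"rx": 0.0,"ry": 0.0,"rz": 0.0,"grip": 0.0},{"dx": 0.0,"dy": 0.0,"dz": -0.4,"rx": 0.0,"ry": 0.0,"rz": 0.0,"grip": 0.0},{"dx": 0.0,"dy": 0.0,"dz": -0.6,"rx": 0.0,"ry": 0.0,"rz": 0.0,"grip": 0.0},{"dx": 0.0,"dy": 0.0,"dz": -0.8,"rx": 0.0,"ry": 0.0,"rz": 0.0,"grip": 0.0},{"dx": 0.0,"dy": 0.0,"dz": -0.8,"rx": 0.0,"ry": 0.0,"rz": 0.0,"grip": 0.0},{"dx": 0.0,"dy": 0.0,"dz": -0.8,"rx": 0.0,"ry": 0.0,"rz": 0.0,"grip": 0.0}]'

```text
time: 11.52
position: [0.458, -0.1662, 0.209]
tool_rot: [-2.544, 1.84, -0.007]
ft_force: [-0.1, -1.2, -0.4]
opening: -0.0002
```

Run:
```python
from h import *
from station import *
go(.4565,-.1655,.2)
c=camera("side"); cv2.imwrite("pics/side5.png",cv2.resize(c["pixels"][150:420,220:470],None,fx=2.2,fy=2.2,interpolation=cv2.INTER_CUBIC))
o=dict(np.load("side0.npz"))
for k,u,vs in (("green",402,range(186,206,2)),("orange",319,range(210,222,3)),("blue",380,range(322,334,3)),("red",297,range(280,294,3))):
  for v in vs: print(k,v,world(c,u,v,c["depth"][v,u]).round(4),"before",world(o,u,v,o["depth"][v,u]).round(4))
```

```text
t 11.5167 pos [ 0.458  -0.1662  0.209 ] F [-0.13 -1.19 -0.35] open -0.0002 zaxis [ 5.e-03 -7.e-04 -1.e+00]
d units [-0.008  0.009  0.06 ] dist mm 9.2
green 186 [ 0.4584 -0.3195  0.0016] before [ 0.4584 -0.3173  0.0031]
green 188 [ 0.4577 -0.3162 -0.0018] before [ 0.4585 -0.1757  0.096 ]
green 190 [ 0.4579 -0.1776  0.0896] before [ 0.458  -0.1668  0.0972]
green 192 [ 0.4574 -0.1707  0.0894] before [ 0.4575 -0.1626  0.0952]
green 194 [ 0.4569 -0.1644  0.0888] before [ 0.4569 -0.1575  0.0938]
green 196 [ 0.4564 -0.1573  0.0889] before [ 0.4564 -0.1485  0.0952]
green 198 [ 0.4558 -0.156   0.0848] before [ 0.4559 -0.148   0.0905]
green 200 [ 0.4553 -0.1509  0.0834] before [ 0.4553 -0.1478  0.0857]
green 202 [ 0.4548 -0.1447  0.0829] before [ 0.4548 -0.1462  0.0818]
green 204 [ 0.4542 -0.1414  0.0803] before [ 0.4542 -0.1422  0.0797]
orange 210 [ 0.6222 -0.1166  0.056 ] before [ 0.6182 -0.0931  0.0744]
orange 213 [ 0.6184 -0.095   0.0652] before [ 0.6162 -0.0821  0.0754]
orange 216 [ 0.6162 -0.0828  0.0672] before [ 0.6146 -0.0735  0.0746]
orange 219 [ 0.6149 -0.0761  0.0649] before [ 0.6141 -0.0718  0.0684]
blue 322 [0.4654 0.1519 0.0422] before [0.4653 0.1691 0.0614]
blue 325 [0.4646 0.1702 0.0552] before [0.4646 0.1776 0.0636]
blue 328 [0.4639 0.1762 0.0546] before [0.4639 0.1809 0.0599]
blue 331 [0.4632 0.1794 0.0508] before [0.4632 0.1872 0.0597]
red 280 [0.6218 0.1007 0.0625] before [0.6212 0.1034 0.0651]
red 283 [0.6191 0.113  0.0675] before [0.6195 0.1113 0.0657]
red 286 [0.618  0.118  0.0651] before [0.6172 0.1218 0.069 ]
red 289 [0.616  0.1271 0.0671] before [0.6164 0.1256 0.0655]
red 292 [0.6144 0.1345 0.0673] before [0.6145 0.1341 0.0669]
```

View pics/side5.png

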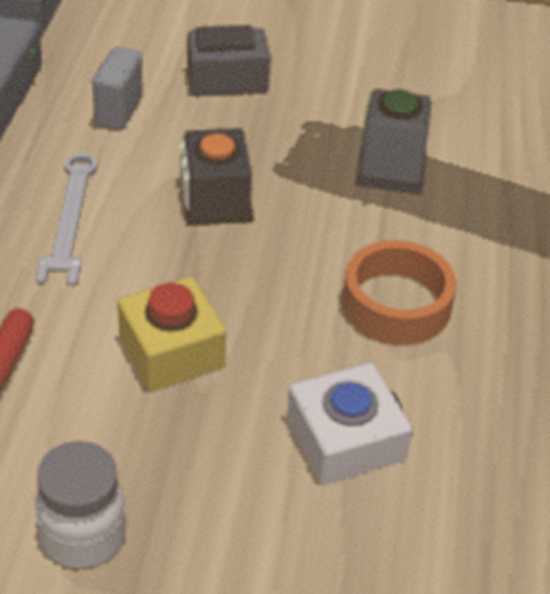

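All three caps are down, the red cap is out, and every unit is where it was. I'm handing in.

```bash
python3 -c "
from station import *
close_job()"
```

```text
the job is handed in; nothing more can be done
```

I pressed the orange, blue and green caps down in that order with the shut fingertips. The job is handed in after about 11.6 s of robot time, and no verdict was reported.

| Cap | End-of-press force reading (N) | Tip height at the end (mm) | Fully-in height (mm) |
|---|---|---|---|
| Orange (lamp) | 6.3 | 64.5 | 66 |
| Blue (extractor) | 7.4 | 50.5 | 52 |
| Green (laser) | 5.7 | 86.9 | 88 |

- **Cap positions:** each press ended more than 1 mm past the fully-in height, at about the force the cushion spring should give. Depth in the last side picture put the tops at about 65–67, 51–55 and 89 mm, noisy by 2–3 mm but in line with fully in.
- **Everything else:** the red cap was still out, at about 66 mm. In the last side picture the lamp, the laser level and the other loose things in view looked unmoved and upright. That was by eye; I did not measure shifts or take a final top picture.
- **What disagreed:** the two cameras differed by 5–8 mm in y for the cap centres. I aimed close to the top camera's values, and the presses landed well.
- **Refused call:** my first move call was refused because its rows left out the turn fields. Nothing moved.

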